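# Raise the telescopic height pointer to its second stop

### The job

On the iron stand, first turn the telescopic pointer, still fully down, anticlockwise (seen from above) until its red blade lies against the wooden measuring stick. Then squeeze the walnut head so that its yellow thumb button is pressed, draw it straight up past the first stop to the second stop (the top end of its travel), with the blade still against the stick, and finish while holding it there, for a spring pulls it back down if it is let go. Leave the brass masses, tongs, plumb bob and dish where they are.

Things in the scene. Friction and masses are not known exactly. Their poses are not given: they have to be found in the camera images.
- stand: Fixed iron foot plate 260 x 100 x 12 mm. Origin on the bench under the vertical mast axis; x points from mast to measuring stick, z up. The wooden stick (26 mm wide, 8 thick, top 500 mm up) stands in a small clamp 158 mm from the mast along +x. The mast is a tube 26 mm across (collar 31 mm), top 118 mm up; a 16 mm brass rod slides in it and carries the head.
- grip (a point): Where to grip the walnut head: on the mast axis, mid-height of the yellow button, 154 mm up when down. x along the blade away from the mast, y out of the button, z up. Head: 28 mm along x, z -32 to +22 mm; plain cheek at y=-14 mm, button face (24 wide, 28 high) at y=+20, pressed in +14: fingers closing along y, centred on this point, press it (34 mm, then 28). Gripping across x does not.
- blade_tip (a point): The free end of the red blade, at its middle height: 170 mm from the mast axis along x of grip and 26 mm lower than it. The blade is a thin flat bar fixed to the head, 160 mm long, 3 mm thick, 12 mm high.
- pointer_head: The walnut head with blade and button, as above. Origin on the mast axis at the underside of the head, 32 mm below grip, same axes.
- turn (a joint): Rotation of tube, head and blade about the mast axis, rad, growing anticlockwise seen from above. 1.2 = end stop: blade against the stick (x of grip along x of stand); starts between 0 and 0.6. Light friction (about 0.04 N m), stays where left; turns whether or not the button is pressed.
- draw (a joint): How far the rod is drawn up, m: 0 = down, 0.051 = first stop, 0.100 = second stop, the hard end. A catch blocks the rise at 0.0015 and at the first stop unless the button is in; held in, it passes both freely. Spring and weight pull down with about 4 to 6 N; the second stop has no catch: let go there, it drops to about 0.068.
- thumb (a joint): How far the yellow thumb button is pressed, m: 0 = out, 0.006 = fully in. The catch is free from 0.004 on. The button's spring takes 2 N to start and 5 N fully in.
- mass_a: Loose brass cylinder mass 44 mm across, 56 mm high with its knob; origin under its centre. Leave alone.
- mass_b: Loose brass cylinder mass 34 mm across, 44 mm high; origin under its centre. Leave alone.
- mass_c: Loose brass cylinder mass 28 mm across, 38 mm high; origin under its centre. Leave alone.
- tongs: Loose steel tongs with walnut handles, lying flat, about 206 x 56 x 16 mm, length along x; origin on the bench under the rivet. Leave alone.
- plumb_bob: Nickel-plated plumb bob point down in a loose wooden block 50 x 50 mm, 70 mm high in all; origin under the block's centre. Leave alone.
- dish: Loose grey enamel dish 110 mm across, 28 mm high; origin under its centre. Leave alone.

How it is judged:
By the outcome, as a careful person would: the job done as asked, in the order asked, and still so for the second after the job is handed in, while the arm keeps its last pose, push and grip.
It also fails if it takes over 35 s, if anything falls off the work surface, if the arm or the gripper's body presses on something with over 40 N, if the wrist force passes 120 N, or if a joint passes its speed limit or range.

### The arm

A 6-joint arm with a two-finger parallel gripper is mounted at the origin on the work surface. World frame = base frame: x ahead of the robot, y to its left, z up, the work surface at z = 0. Lengths are in m, angles in rad, forces in N, time in s.
With the tool pointing down it reaches from about 0.325 to 0.925 m from the base axis. Payload 3.1 kg.
Tool frame: the origin (TCP) lies midway between the tips of the shut fingers; the grasp point (between the pads) lies 19 mm behind it (arm.grip_depth is the distance from the TCP to the grasp point, in m); z points along the fingers, y is the line along which they close (so a half turn about z gives the same grasp; the last joint's range is limited). The gripper opens to 85 mm and grips with 20 to 120 N. Pads are 22 mm wide; open, the fingers measure 114 mm over their backs; the gripper's body (76 mm by 85 mm) begins 54 mm behind the grasp point. The pads swing forward as they close: fully open they stand 13 mm farther back than shut.
Start: joints at [-1.323, 0.217, 1.613, -0, 1.311, -0.112], TCP at [0.22, -0.585, 0.231] pointing down, gripper open.
Joint ranges: [-2.75, 2.75], [-0.78, 2.1], [0.31, 2.55], [-1.13, 4.27], [0.13, 2.63], [-2.58, 2.58]. Speed limits (rad/s): [2.79, 2.79, 3.14, 3.14, 3.14, 3.14].

### API

Orientations are given as [roll, pitch, yaw] about the fixed x, y, z axes, in that order (R = Rz(yaw) Ry(pitch) Rx(roll)).
In Python, from workcell import observe, camera, ticket, arm gives the robot as it stands. The module is installed in compiled form; this text tells all that it offers.
- The arm moves only by the tool jog_arm, never from a script. Its arguments are lists of equal length, an entry for each row: "linear": the shift along the tool's x, y, z normalised to -1 to 1, where 1 is 50 mm, a list of three; "turn": the turn about the tool's z normalised to -1 to 1, where 1 is 180 degrees; "fingers": the closure, from 0 (fully open) to 1 (shut). A call has 1 to 8 rows; each row shifts and turns the commanded pose from where the row before left it, along the tool's axes as they then stand; what a row does not reach is not made up. A row lasts 1/8 s, in which the tool goes at most 62.5 mm and 10.7 degrees, less where a joint would pass 70% of its speed; a pose out of reach is approached as far as the arm can. A call with a number of a shift or a turn outside -1 to 1 is refused whole. A call with a gripper value outside its range is refused whole. The fingers move at their own pace and stop on an object; "newtons" is the grip in N (left out, the last holds). Time passes only in rows, so rows that do not move let the fingers close. It gives the time, the measured TCP pose, the force, the opening and the grip force at its end, in the units of the state.
- observe(): the state, without advancing time (a new reading comes with each control period).
- camera(name): name is "side" or "top"; returns a dict with "frame" (480x640x3 uint8, blue, green, red), "intrinsics" (3x3 intrinsics, pixels), "origin" and "orientation" of the camera in the world. Camera axes: x right, y up, looking along -z (the intrinsics and any distortion apply to the point x, -y, -z); pixel columns grow to the right and rows downward; lengths in m; the calibration is good to about 2 mm. A picture is of the moment at which its call begins. There is no depth.
- ticket.sign_off(): hands the job in; it is judged then, once.
The state is a dict: "clock": time; "q": joint angles; "qd": joint speeds; "tau": joint torques, N m; "ee_pos": TCP position; "eef_rot": TCP orientation; "force": force on the tool from outside, world axes, zero at the start; "ft_torque": the same for the moment, N m; "opening": finger opening in m; "gripper_force": force on a finger pad.
Only numpy, scipy, OpenCV 4.12 (cv2) and the standard library are available. Lean on these libraries where they do the work, as an engineer would, in place of code of your own. Each camera call takes 0.05 s, during which the arm holds its last target. There are 200 camera calls.

## Working session

There is one attempt and no reset: what is moved stays moved. The work goes in short steps, Python scripts to look and compute and a tool call to move; the robot and the scene stay as the last step left them, time stands still between calls to the robot, and variables do not carry over. Pictures are saved under pics/ and viewed, at most 10 in all, crops included, and the job is handed in when it is done.

Besides the shell and the picture viewer there is one more tool, called after "Call:" as name(argument=value, ...) on one line, values as JSON. jog_arm: Moves the arm, as the interface text tells. Its arguments: {"type":"object","properties":{"linear":{"type":"array","items":{"type":"array","items":{"type":"number"}}},"turn":{"type":"array","items":{"type":"number"}},"fingers":{"type":"array","items":{"type":"number"}},"newtons":{"type":"number"}},"required":["linear","turn","fingers"]}

```bash
mkdir -p pics; cat > h.py <<'E'
import numpy as np, cv2
from workcell import observe, camera, ticket, arm
def ray(c,u,v):
    K=np.array(c["intrinsics"]);R=np.array(c["orientation"])
    if R.shape!=(3,3):
        from scipy.spatial.transform import Rotation as Ro
        R=Ro.from_euler("xyz",R).as_matrix() if R.size==3 else Ro.from_quat(R).as_matrix()
    d=np.linalg.solve(K,[u,v,1.]);return np.array(c["origin"]),R@(d*[1,-1,-1])
def onz(c,u,v,z):
    o,d=ray(c,u,v);return o+d*(z-o[2])/d[2]
E
python3 - <<'E'
from h import *
for n in("side","top"):
    c=camera(n);cv2.imwrite(f"pics/{n}0.png",c["frame"]);print(n,{k:v for k,v in c.items() if k!="frame"})
print(observe(),arm.grip_depth)
E
```

```text
side {'intrinsics': array([[463.1793138 ,   0.        , 316.24014989],
       [  0.        , 463.1793138 , 237.67627899],
       [  0.        ,   0.        ,   1.        ]]), 'origin': array([0.34627515, 0.64077548, 0.60550539]), 'orientation': array([ 0.95715568,  0.0061085 , -2.81259245])}
top {'intrinsics': array([[487.55501958,   0.        , 316.22913207],
       [  0.        , 487.55501958, 242.95273778],
       [  0.        ,   0.        ,   1.        ]]), 'origin': array([0.51198777, 0.00448912, 1.1813953 ]), 'orientation': array([ 0.06618903, -0.01326714, -1.56951102])}
{'clock': 0.1, 'q': array([-1.32315934e+00,  2.17715362e-01,  1.61480809e+00, -1.98868213e-05,
        1.31129778e+00, -1.12238992e-01]), 'qd': array([-0.00058661, -0.00238999, -0.00175619, -0.00081173, -0.0008979 ,
        0.00060776]), 'tau': array([-7.10343265e-04, -3.98076081e+01, -3.04969668e+01, -1.76008916e-04,
        4.19034084e-03,  2.18059512e-05]), 'ee_pos': array([ 0.21990621, -0.58423363,  0.23005815]), 'eef_rot': array([-3.13937595e+00, -2.30518878e-04,  3.59880844e-01]), 'force': array([ 0.77137616,  0.09131237, -0.71975699]), 'ft_torque': array([ 0.04584279, -0.02998984,  0.00175955]), 'gripper_force': 0.0, 'opening': 0.08528905331684418} 0.0187
```

View pics/top0.png

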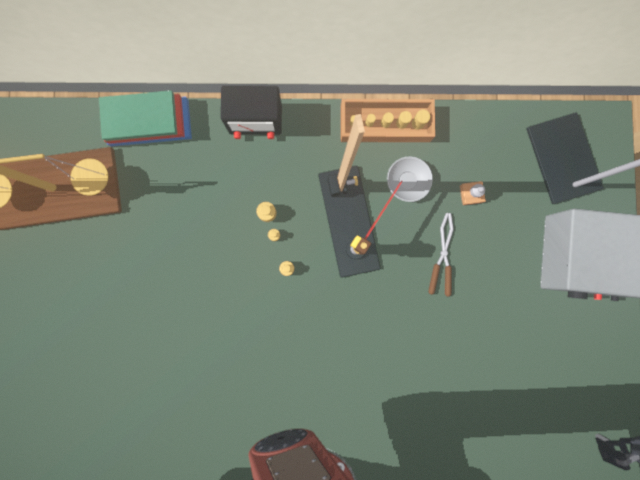

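View pics/side0.png

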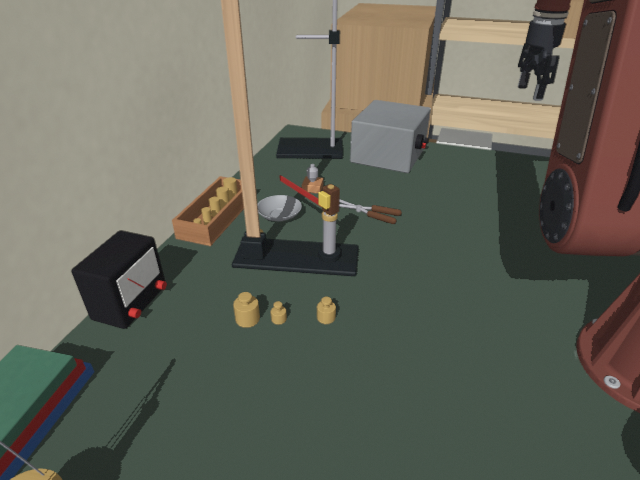

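The top view shows the stand's plate at about (350,221), head (361,245), red blade running to about (402,180), and stick base near (343,185). The side view shows the head at (329,200), the blade tip at (281,179), and a dish behind. Next I measure them.

```bash
python3 - <<'E'
from h import *
t=camera("top");s=camera("side")
def red(f,box):
    h=cv2.cvtColor(f,cv2.COLOR_BGR2HSV);m=((h[...,0]<8)|(h[...,0]>172))&(h[...,1]>150)&(h[...,2]>90)
    k=np.zeros_like(m);x0,y0,x1,y1=box;k[y0:y1,x0:x1]=1;return m&k
def yel(f,box):
    h=cv2.cvtColor(f,cv2.COLOR_BGR2HSV);m=(h[...,0]>22)&(h[...,0]<34)&(h[...,1]>170)&(h[...,2]>120)
    k=np.zeros_like(m);x0,y0,x1,y1=box;k[y0:y1,x0:x1]=1;return m&k
def ends(m):
    p=np.argwhere(m)[:,::-1].astype(float);c=p.mean(0);d=np.linalg.svd(p-c,full_matrices=False)[2][0];q=(p-c)@d
    return c+d*q.min(),c+d*q.max(),len(p)
a,b,n=ends(red(t["frame"],(355,160,430,245)));print("top red",a,b,n)
P=[onz(t,*x,.133) for x in(a,b)];print(P,np.linalg.norm(P[0]-P[1]))
a,b,n=ends(red(s["frame"],(265,165,330,215)));print("side red",a,b,n)
for c,box in((t,(340,225,375,262)),(s,(310,180,345,215))):
    m=yel(c["frame"],box);p=np.argwhere(m)[:,::-1];print("yel",p.mean(0),p.min(0),p.max(0),len(p),onz(c,*p.mean(0),.16))
g=cv2.cvtColor(t["frame"],cv2.COLOR_BGR2HSV);print(t["frame"][210,345],t["frame"][300,200])
m=((g[...,2]<50)).astype(np.uint8);m[:155]=0;m[290:]=0;m[:,:310]=0;m[:,390:]=0
cs,_=cv2.findContours(m,0,2);k=max(cs,key=cv2.contourArea);r=cv2.minAreaRect(k);print(r)
B=np.array([onz(t,*x,.012) for x in cv2.boxPoints(r)]);print(B,np.linalg.norm(B[0]-B[1]),np.linalg.norm(B[1]-B[2]))
for n,c,b in(("t",t,(310,90,440,290)),("s",s,(220,150,380,290))):
    x0,y0,x1,y1=b;cv2.imwrite(f"pics/{n}1.png",cv2.resize(c["frame"][y0:y1,x0:x1],None,fx=3,fy=3))
E
python3 -c "
import cv2,numpy as np
a=cv2.imread('pics/t1.png');b=cv2.imread('pics/s1.png');o=np.zeros((600,800,3),np.uint8);a=a[:, :390];o[:600,:390]=a;bb=cv2.resize(b,(410,359));o[:359,390:]=bb;cv2.imwrite('pics/c1.png',o)"
```

```text
top red [373.16859113 225.10380843] [367.05445651 235.03353109] 9
[array([ 0.62047902, -0.13249981,  0.133     ]), array([ 0.59889053, -0.11912919,  0.133     ])] 0.02539363279524422
side red [279.38540112 176.96158071] [317.90613544 201.58229101] 218<stdin>:16: RuntimeWarning: Mean of empty slice.
  ret = um.true_divide(
Traceback (most recent call last):
ValueError: zero-size array to reduction operation minimum which has no identity
[ WARN:0@0.007] global loadsave.cpp:275 findDecoder imread_('pics/t1.png'): can't open/read file: check file path/integrity
[ WARN:0@0.007] global loadsave.cpp:275 findDecoder imread_('pics/s1.png'): can't open/read file: check file path/integrity
Traceback (most recent call last):
TypeError: 'NoneType' object is not subscriptable
```

```bash
python3 - <<'E'
import cv2,numpy as np
t=cv2.imread('pics/top0.png');s=cv2.imread('pics/side0.png')
o=np.zeros((600,800,3),np.uint8)
o[:600,:420]=cv2.resize(t[150:290,320:418],(420,600),interpolation=cv2.INTER_NEAREST)
o[:480,440:]=cv2.resize(s[165:285,260:350],(360,480),interpolation=cv2.INTER_NEAREST)
cv2.imwrite('pics/c1.png',o)
h=cv2.cvtColor(t,cv2.COLOR_BGR2HSV)
for u,v in((395,192),(380,214),(357,241),(363,247),(345,210),(340,270),(352,150)):print(u,v,h[v,u])
h=cv2.cvtColor(s,cv2.COLOR_BGR2HSV);print(h[198,324],h[203,332])
E
```

```text
395 192 [  0 100 196]
380 214 [  3 143 208]
357 241 [ 28 127 255]
363 247 [ 21 106 244]
345 210 [100  25  90]
340 270 [100  25  91]
352 150 [ 16  77 218]
[ 24 145 202] [ 11 124  76]
```

View pics/c1.png

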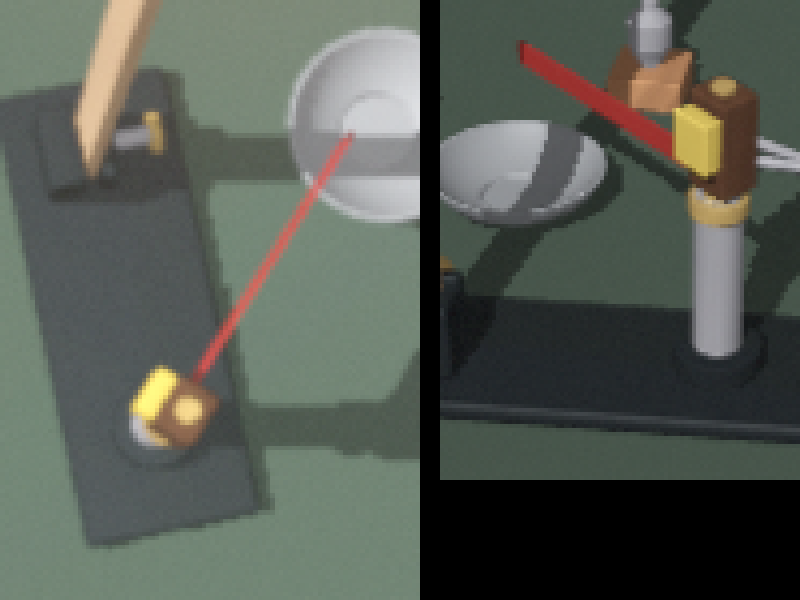

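The crop shows the brass cap on the head at top pixel (363.9,245.2), blade (366,238)→(401.7,181.5), and plate corners at (340,277.6), (382.5,268.5), (358.5,166.3), (320,173).

```bash
python3 - <<'E'
from h import *
t=camera("top");s=camera("side")
C=onz(t,363.9,245.2,.18);print("cap",C)
tip=onz(t,401.7,181.5,.128);b0=onz(t,366.2,238.2,.134)
print("tip",tip,np.linalg.norm((tip-C)[:2]),"yaw",np.arctan2(*(tip-C)[1::-1]),"blade yaw",np.arctan2(*(tip-b0)[1::-1]))
Q=np.array([onz(t,*p,.012) for p in((339.8,277.6),(382.5,268.5),(358.5,166.3),(320,172.9))]);print(Q)
print([np.linalg.norm(Q[i]-Q[i-1]) for i in range(4)])
d=(Q[2]+Q[3]-Q[0]-Q[1]);print("stand yaw",np.arctan2(d[1],d[0]))
# stick base: crop(92,175)
# side cap: crop (725-440,85)/4 + (260,165)
o1,d1=ray(t,363.9,245.2);o2,d2=ray(s,260+285/4,165+86/4)
x=np.linalg.lstsq(np.c_[d1,-d2],o2-o1,rcond=None);print("tri cap",o1+d1*x[0][0],o2+d2*x[0][1])
o1,d1=ray(t,401.7,181.5);o2,d2=ray(s,279.9,177.5)
x=np.linalg.lstsq(np.c_[d1,-d2],o2-o1,rcond=None);print("tri tip",o1+d1*x[0][0],o2+d2*x[0][1])
E
```

```text
cap [ 0.57396067 -0.10695939  0.18      ]
tip [ 0.71705037 -0.19632656  0.128     ] 0.1687043424301354 yaw -0.5582781968794963 blade yaw -0.5643937598928619
[[ 0.5065157  -0.06747234  0.012     ]
 [ 0.52842611 -0.17006715  0.012     ]
 [ 0.77658855 -0.11350293  0.012     ]
 [ 0.7599629  -0.01986157  0.012     ]]
[np.float64(0.25788033867046517), np.float64(0.10490834695190099), np.float64(0.2545272270328729), np.float64(0.09510582174939207)]
stand yaw 0.20477049452537902
tri cap [ 0.57429841 -0.10756676  0.17454255] [ 0.57417506 -0.1076022   0.17453886]
tri tip [ 0.71754105 -0.19680708  0.12547941] [ 0.71981715 -0.19595148  0.12575939]
```

Mast is at (0.574,-0.107), stand yaw 0.205, blade yaw -0.56 (turn about 0.43). All of this fits the given sizes. First I'll push the blade with shut fingers, so the button stays out during the turn.

Call:
jog_arm(linear=[[0,0,0],[0.5,-1,0],[0.5,-1,0],[0.5,-1,0],[0.5,-1,0],[1,-0.2,0],[1,-0.2,0],[1,-0.2,0]], turn=[0.0494,0,0,0,0,0,0,0], fingers=[1,1,1,1,1,1,1,1], newtons=20)

```text
clock: 1.3
ee_pos: [0.4195, -0.3082, 0.2317]
eef_rot: [3.14, -0.0, 0.205]
force: [-0.3, -0.3, 1.3]
opening: 0.0
gripper_force: 0.0
```

Call:
jog_arm(linear=[[1,-0.2,0],[1,-0.2,0],[1,-0.2,0],[1,-0.2,0],[0.7,0,0],[0,0,0]], turn=[0,0,0,0,0,0], fingers=[1,1,1,1,1,1])

```text
clock: 2.05
ee_pos: [0.6419, -0.2209, 0.2307]
eef_rot: [-3.141, -0.0, 0.207]
force: [-0.9, -0.9, -0.8]
opening: 0.0002
gripper_force: 0.0
```

Call:
jog_arm(linear=[[0.64,0,0.6],[0,0,0.8],[0,0,0.8],[0,0,0.2],[0,0,0]], turn=[0,0,0,0,0], fingers=[1,1,1,1,1])

```text
clock: 2.68
ee_pos: [0.6707, -0.2158, 0.1111]
eef_rot: [-3.141, 0.001, 0.204]
force: [0.5, -0.4, 0.9]
opening: 0.0003
gripper_force: 0.0
```

```bash
python3 - <<'E'
from h import *
t=camera("top")["frame"];s=camera("side")["frame"]
o=np.zeros((600,800,3),np.uint8)
o[:600,:420]=cv2.resize(t[150:290,320:418],(420,600));o[:480,440:]=cv2.resize(s[165:285,260:350],(360,480))
cv2.imwrite('pics/c2.png',o)
E
```

```text
(no output)
```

View pics/c2.png

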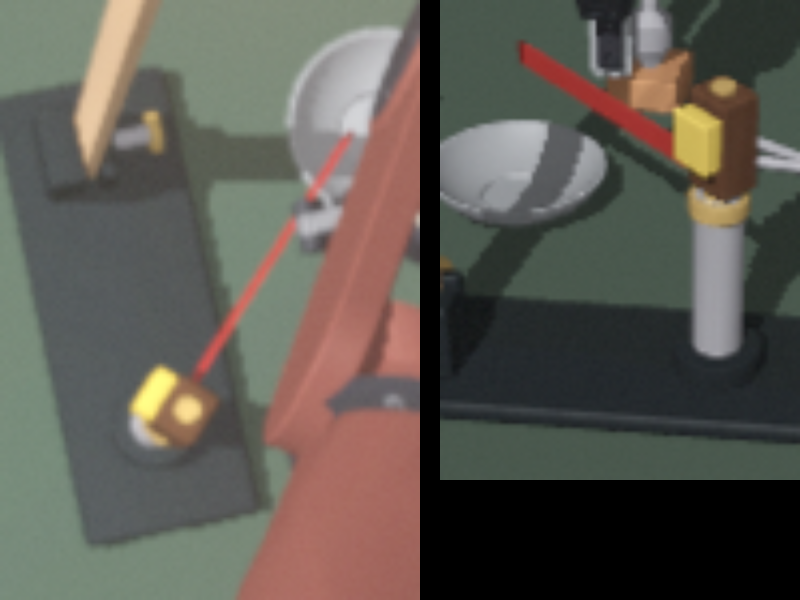

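Picture: blade unmoved (tip at (402,181)), fingers just clear on its right at about (392,201). Now I sweep it towards the stick.

Call:
jog_arm(linear=[[0,-0.3,0],[0,-0.3,0],[0,-0.3,0],[0,-0.3,0],[0,-0.3,0],[0,-0.3,0],[0,-0.15,0],[0,0,0]], turn=[0,0,0,0,0,0,0,0], fingers=[1,1,1,1,1,1,1,1])

```text
clock: 3.78
ee_pos: [0.6514, -0.1193, 0.1112]
eef_rot: [-3.141, 0.0, 0.205]
force: [0.9, -0.5, -0.2]
opening: 0.0001
gripper_force: 0.0
```

Call:
jog_arm(linear=[[0,-0.06,0],[0,-0.06,0],[0,0,0]], turn=[0,0,0], fingers=[1,1,1])

```text
clock: 4.15
ee_pos: [0.6504, -0.1143, 0.1113]
eef_rot: [-3.141, 0.0, 0.204]
force: [0.4, 0.2, 0.4]
opening: 0.0004
gripper_force: 0.0
```

Call:
jog_arm(linear=[[0,-0.05,0],[0,-0.05,0],[0,0,0]], turn=[0,0,0], fingers=[1,1,1])

```text
clock: 4.53
ee_pos: [0.6493, -0.109, 0.1113]
eef_rot: [-3.141, 0.0, 0.205]
force: [-0.2, -0.4, -1.1]
opening: -0.0002
gripper_force: 0.0
```

```bash
python3 - <<'E'
from h import *
t=camera("top")["frame"];s=camera("side")["frame"]
o=np.zeros((600,800,3),np.uint8)
o[:600,:420]=cv2.resize(t[150:290,320:418],(420,600));o[:480,440:]=cv2.resize(s[165:285,240:330],(360,480))
cv2.imwrite('pics/c3.png',o);print(observe()["force"])
E
```

```text
[ 0.05432227 -0.03564478 -0.38457766]
```

View pics/c3.png

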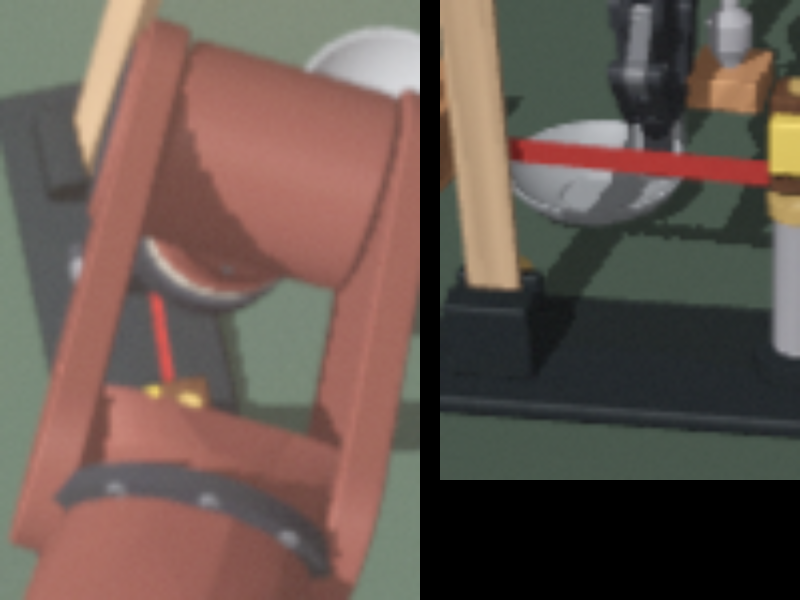

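The blade is nearly at the stick but slightly short, and the wrist fork is near the stick. I slide 25 mm back towards the mast and push the last millimetres there.

Call:
jog_arm(linear=[[-0.25,0.02,0],[-0.25,0,0],[0,-0.04,0],[0,-0.03,0],[0,0,0]], turn=[0,0,0,0,0], fingers=[1,1,1,1,1])

```text
clock: 5.25
ee_pos: [0.6246, -0.112, 0.1115]
eef_rot: [3.141, -0.0, 0.205]
force: [0.5, -1.5, -0.1]
opening: -0.0002
gripper_force: 0.2
```

Call:
jog_arm(linear=[[0,-0.03,0],[0,0,0]], turn=[0,0], fingers=[1,1])

```text
clock: 5.5
ee_pos: [0.6244, -0.1104, 0.1114]
eef_rot: [3.141, -0.0, 0.205]
force: [-0.2, -0.0, 0.2]
opening: 0.0001
gripper_force: 0.2
```

Call:
jog_arm(linear=[[0,-0.03,0],[0,0,0]], turn=[0,0], fingers=[1,1])

```text
clock: 5.75
ee_pos: [0.6242, -0.1092, 0.1115]
eef_rot: [3.141, -0.001, 0.205]
force: [0.5, -1.1, 0.5]
opening: 0.0002
gripper_force: 0.7
```

```bash
python3 - <<'E'
from h import *
t=camera("top")["frame"];s=camera("side")["frame"]
o=np.zeros((600,800,3),np.uint8)
o[:600,:420]=cv2.resize(t[150:290,320:418],(420,600));o[:480,440:]=cv2.resize(s[165:285,240:330],(360,480))
cv2.imwrite('pics/c4.png',o);print(observe()["force"])
E
```

```text
[ 0.47774769 -1.28761568  0.51214296]
```

View pics/c4.png

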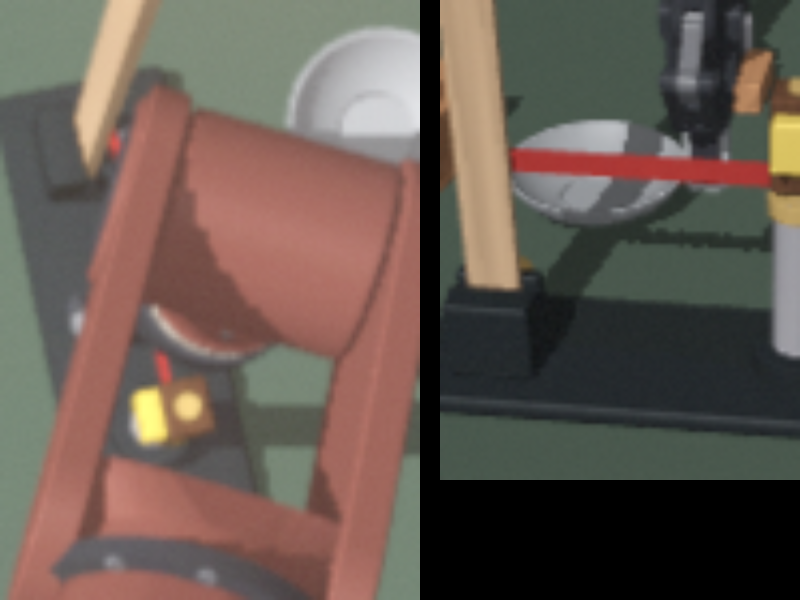

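The tip shows at top pixel about (347,183), beside the stick base, and the side view shows the blade running behind the stick. I keep pushing until the force shows the stop.

Call:
jog_arm(linear=[[0,-0.03,0],[0,0,0]], turn=[0,0], fingers=[1,1])

```text
clock: 6.1
ee_pos: [0.6241, -0.109, 0.1115]
eef_rot: [3.138, -0.001, 0.205]
force: [2.1, -5.1, -0.9]
opening: -0.0002
gripper_force: 2.6
```

Call:
jog_arm(linear=[[0,-0.03,0],[0,0,0]], turn=[0,0], fingers=[1,1])

```text
clock: 6.35
ee_pos: [0.6241, -0.1089, 0.1116]
eef_rot: [3.136, -0.001, 0.205]
force: [2.4, -8.3, -1.6]
opening: -0.0001
gripper_force: 4.2
```

```bash
python3 - <<'E'
from h import *
c=camera("top");f=c["frame"];h=cv2.cvtColor(f,cv2.COLOR_BGR2HSV)
m=((h[...,0]<9)|(h[...,0]>172))&(h[...,1]>150)&(h[...,2]>120)
for b in((340,175,352,192),(352,230,364,240)):
    p=np.argwhere(m[b[1]:b[3],b[0]:b[2]])[:,::-1]+[b[0],b[1]];print(p.tolist())
    if len(p):
        w=onz(c,*p.mean(0),.134);print(w,np.arctan2(w[1]+.107,w[0]-.574))
print(onz(c,346.8,183.4,.134),observe()["force"])
E
```

```text
[]
[[357, 234], [358, 235], [358, 236], [358, 237], [358, 238]]
[ 0.59666785 -0.09900217  0.134     ] 0.3391909496024319
[ 0.71124906 -0.07557467  0.134     ] [ 2.79442983 -8.59007817 -2.33988186]
```

The force has risen to about 8.7 N with no movement, so the blade is against the stop. I back off, rise and go above the head.

Call:
jog_arm(linear=[[0,0.2,0],[0,0.3,0],[0,0,-1],[0,0,-0.9],[-0.5,-0.35,0],[-0.5,-0.36,0],[0,0,0]], turn=[0,0,0,0,0,0,0], fingers=[1,1,1,0,0,0,0])

```text
clock: 7.28
ee_pos: [0.5703, -0.1052, 0.2059]
eef_rot: [-3.14, 0.002, 0.205]
force: [0.5, 0.2, -0.8]
opening: 0.0723
gripper_force: 0.0
```

```bash
python3 - <<'E'
from h import *
o=observe();p=o["ee_pos"];d=np.array([.5742,-.1073])-p[:2];y=o["eef_rot"][2]
print(p,y,o["opening"],"tool x,y units",(d@[np.cos(y),np.sin(y)])/.05,(d@[np.sin(y),-np.cos(y)])/.05,"z",(p[2]-.134)/.05)
s=camera("side")["frame"];cv2.imwrite('pics/s5.png',cv2.resize(s[80:280,220:420],(600,600)))
E
```

```text
[ 0.5703179  -0.10524714  0.20587439] 0.20491315834226498 0.07228081199258378 tool x,y units 0.06766317043076356 0.0559970127189631 z 1.4374877365617937
```

View pics/s5.png

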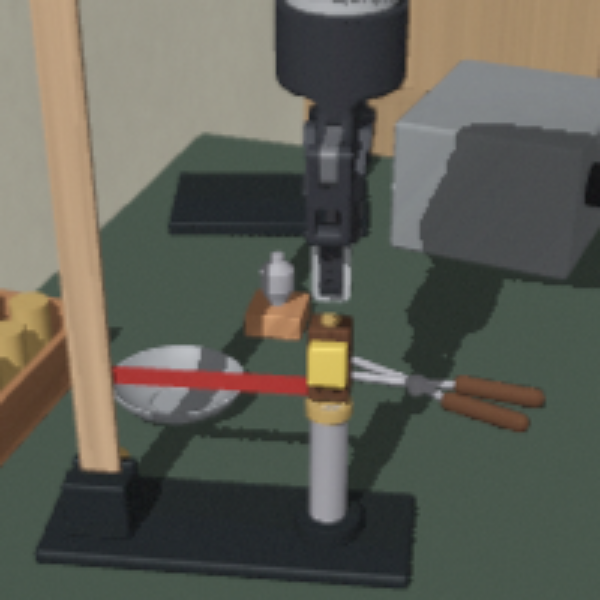

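The gripper stands above the head at crop (330,280), head at (330,360), blade against the stick. I lower, then close with moderate force.

Call:
jog_arm(linear=[[0.07,0.06,0.3],[0,0,0.4],[0,0,0.4],[0,0,0.34],[0,0,0]], turn=[0,0,0,0,0], fingers=[0,0,0,0,0])

```text
clock: 7.95
ee_pos: [0.5742, -0.1076, 0.1313]
eef_rot: [-3.139, 0.005, 0.205]
force: [-0.1, -0.7, 0.5]
opening: 0.0857
gripper_force: 0.0
```

Call:
jog_arm(linear=[[0,0,0],[0,0,0],[0,0,0],[0,0,0],[0,0,0],[0,0,0],[0,0,0],[0,0,0]], turn=[0,0,0,0,0,0,0,0], fingers=[1,1,1,1,1,1,1,1], newtons=40)

```text
clock: 8.95
ee_pos: [0.5762, -0.1042, 0.1361]
eef_rot: [-3.134, -0.001, 0.204]
force: [-2.3, 10.5, 7.7]
opening: 0.0273
gripper_force: 43.8
```

Opening 27 mm: button in. I re-centre about 3 mm to relieve the side load, then draw up.

Call:
jog_arm(linear=[[0.05,-0.06,0],[0,0,0],[0,0,-0.1],[0,0,-0.2],[0,0,-0.2],[0,0,-0.2],[0,0,0]], turn=[0,0,0,0,0,0,0], fingers=[1,1,1,1,1,1,1], newtons=60)

```text
clock: 9.82
ee_pos: [0.5763, -0.104, 0.1696]
eef_rot: [-3.139, 0.004, 0.205]
force: [-6.0, 1.4, -4.3]
opening: 0.0264
gripper_force: 64.8
```

Call:
jog_arm(linear=[[-0.05,0,-0.2],[0,0,-0.2],[0,0,-0.2],[0,0,-0.2],[0,0,-0.2],[0,0,-0.1],[0,0,0]], turn=[0,0,0,0,0,0,0], fingers=[1,1,1,1,1,1,1])

```text
clock: 10.7
ee_pos: [0.5761, -0.1043, 0.2258]
eef_rot: [-3.14, -0.002, 0.205]
force: [-0.3, 5.4, -4.4]
opening: 0.0267
gripper_force: 64.8
```

Call:
jog_arm(linear=[[0,0,-0.1],[0,0,-0.1],[0,0,-0.06],[0,0,0]], turn=[0,0,0,0], fingers=[1,1,1,1])

```text
clock: 11.2
ee_pos: [0.5759, -0.1042, 0.2364]
eef_rot: [-3.14, -0.001, 0.205]
force: [3.1, 4.2, -11.2]
opening: 0.0268
gripper_force: 64.4
```

Call:
jog_arm(linear=[[0,0,-0.06],[0,0,0],[0,0,0]], turn=[0,0,0], fingers=[1,1,1])

```text
clock: 11.58
ee_pos: [0.5757, -0.1041, 0.2366]
eef_rot: [-3.139, -0.0, 0.205]
force: [6.8, 3.3, -19.2]
opening: 0.0267
gripper_force: 63.6
```

```bash
python3 - <<'E'
from h import *
s=camera("side")["frame"];cv2.imwrite('pics/s6.png',cv2.resize(s[80:280,220:420],(600,600)));o=observe();print(o["ee_pos"],o["force"],o["ft_torque"],o["clock"])
E
```

```text
[ 0.57569328 -0.10412371  0.23658786] [  7.07602071   3.82738026 -18.95898944] [ 1.39143288 -1.10287166  0.03334674] 11.625
```

View pics/s6.png

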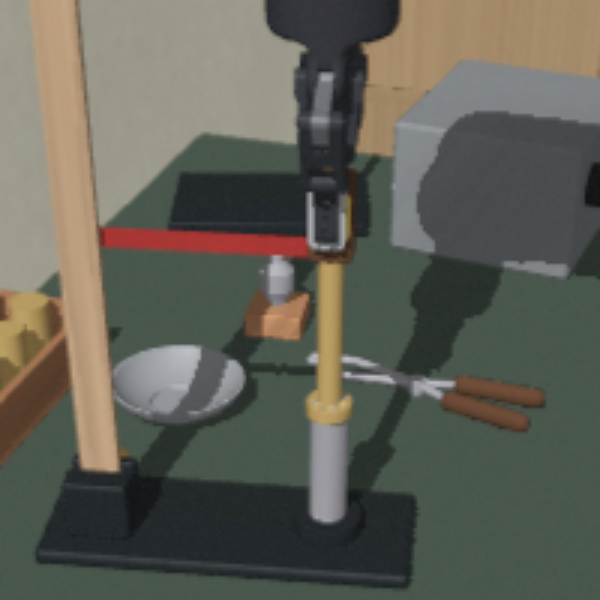

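The head is up at the hard stop (100.3 mm rise, force 19 N), with the blade at the stick. A slight anticlockwise twist will make sure of the contact.

Call:
jog_arm(linear=[[0,0,0],[0,0,0],[0,0,0]], turn=[-0.006,-0.006,0], fingers=[1,1,1])

```text
clock: 12.0
ee_pos: [0.5755, -0.1043, 0.2367]
eef_rot: [-3.138, -0.0, 0.237]
force: [6.4, 4.1, -17.8]
opening: 0.0268
gripper_force: 66.3
```

```bash
python3 - <<'E'
from h import *
o=observe();print(o["ee_pos"],o["eef_rot"],o["force"],o["ft_torque"],o["clock"])
E
```

```text
[ 0.57552119 -0.10426231  0.23667225] [-3.13822824e+00 -3.84634932e-04  2.37022794e-01] [  6.44290072   4.14284887 -17.81344622] [ 1.16578173 -0.918531   -1.35985116] 12.0
```

The reaction torque rose to 1.36 N m, so the blade is firm against its stop. I'm handing in.

```bash
python3 -c "
from workcell import ticket
print(ticket.sign_off())"
```

```text
the job is handed in; nothing more can be done
None
```

The job is handed in at 12 s: I turned the blade against the stick with the button out, then pressed the button, drew the head up 100 mm to the second stop, and am holding it there; the loose items were not touched.

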